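# Count a refill, then snap its cap on and keep it pressed

### The arm

A 6-joint arm with a two-finger parallel gripper is mounted at the origin on the work surface. World frame = base frame: x ahead of the robot, y to its left, z up, the work surface at z = 0. Lengths are in mm, angles in rad, forces in N, time in s.
With the tool pointing down it reaches from about 275 to 825 mm from the base axis. Payload 4.9 kg.
Tool frame: the origin (TCP) lies at the very end of the fingers, on their centre line; the grasp point (between the pads) lies 19 mm behind it; z points along the fingers, y is the direction in which the jaws open and shut (so a half turn about z gives the same grasp; the last joint's range is limited). The gripper opens to 85 mm and grips with 20 to 120 N. Pads are 22 mm wide; open, the fingers measure 114 mm over their backs; the gripper's body (76 mm by 85 mm) begins 54 mm behind the grasp point. The pads swing forward as they close: fully open they stand 13 mm farther back than shut.
Start: joints at [-1.454, 0.326, -0.193, 1.052, 0, 1.437], TCP at [136.51, -532.807, 231.281] pointing down, gripper open.
Joint ranges: [-2.65, 2.65], [-0.97, 1.79], [-1.3, 1.35], [-1.93, 2.1], [-1.47, 1.37], [-3.14, 3.14]. Speed limits (rad/s): [2.57, 2.57, 3.14, 3.14, 3.14, 3.14].

### API

Orientations are given as [roll, pitch, yaw] about the fixed x, y, z axes, in that order (R = Rz(yaw) Ry(pitch) Rx(roll)).
In Python, from bench import bot, solve_ik, imaging gives the robot as it stands. Calls block until the motion is done:
- bot.move_ptp(position, orientation): joint-space move of the TCP to a pose.
- bot.movel(position, rot=None, max_speed=150, threshold=None): straight line of the TCP; rot=None keeps the orientation; max_speed is the mean speed in mm/s. With threshold (N) it stops when the force on the tool has changed by that much, and returns True; else False.
- bot.move_j(angles): joint-space move.
- bot.grip(opening, effort=None): opening from 0.0 (shut) to 1.0 (fully open); effort is the grip in N (None keeps the last); returns when the fingers have stopped.
- bot.dwell(seconds).
- solve_ik(position, orientation): joint angles nearest the present ones, or None.
- bot.get_state(): the state.
- imaging.capture(name): name is "side" or "top"; returns the picture (400x640x3 uint8, blue, green, red); there is no depth.
- imaging.camera_model(name): a dict with "K" (3x3 intrinsics, pixels), "position" and "rotation" of the camera in the world. Camera axes: x right, y up, looking along -z (the intrinsics and any distortion apply to the point x, -y, -z); pixel columns grow to the right and rows downward; lengths in mm; the calibration is good to about 2 mm. A picture is of the moment at which its call begins. camera_model takes no time and is no camera call.
A pose or a line that the arm cannot do raises bot.IKError and nothing moves.
- bot.sign_off(): hands the job in, once; it reports no verdict.
The state is a dict: "t": time; "qpos": joint angles; "joint_velocities": joint speeds; "effort": joint torques, N m; "tcp_pos": TCP position; "orientation": TCP orientation; "contact_force": force on the tool from outside, world axes, zero at the start; "wrist_torque": the same for the moment, N m; "opening": opening from 0.0 (shut) to 1.0 (fully open).
Only numpy, scipy, OpenCV 4.12 (cv2) and the standard library are available. Lean on these libraries where they do the work, as an engineer would, in place of code of your own. Each camera call takes 0.05 s, during which the arm holds its last target.

### The job

Log this refill on the blue tally counter: push its sprung lever all the way to its stop and let it spring back. Then set the red snap cap on the amber refill bottle in the spring nest, press it straight down until it clicks fully home on the shoulder, and keep pressing after the click; the program finishes while the robot is still holding the cap pressed so that the bottle stays visibly pushed down in its nest, but never so hard that the nest hits its bottom stop. Leave the other caps, bottles and jar alone.

Things in the scene. Friction and masses are not known exactly. Their poses are not given: they have to be found in the camera images.
- cap_centre (a point): centre (half-way up, on the axis) of the red snap cap: 16-sided, nearly round, 40 mm diameter, 36 mm tall, about 30 g, plain closed top, standing mouth down on the counter. Underside 18 mm below this point, top 18 mm above; z axis up. The mouth is a 33 mm wide cone narrowing within 3.5 mm to a lip of 26 mm bore; above that the bore is wider.
- neck_seat (a point): centre of the shoulder on which the cap's rim finally sits: the round ledge (42 mm diameter) atop the amber bottle, 112 mm above the counter with the nest up; z up; moves down with the bottle. A white neck, 22 mm diameter, 20 mm tall, top chamfered, rises from it, with four sprung steel nubs 10.5 mm above the ledge. With the cap fully home, cap_centre is 18 mm above this point.
- refill_bottle (a joint): how far the bottle (and so neck_seat) is pushed down in its spring nest, m: 0 up, 0.015 on the bottom stop. The spring takes about 3 N to start and 2 N per mm, so 5 mm is about 13 N and the bottom stop 33 N.
- tally_lever (a joint): angle of the tally counter's lever, rad: 0 at rest, 0.9 at its stop; it springs back by itself when let go. Pushing its knob takes 1 to 3 N.
- tally_knob (a point): centre of the black ball knob, 20 mm diameter, at the end of the lever of the blue tally counter; the ball is 62 mm from the hinge. At rest the lever leans 0.45 rad from upright towards the counter's -x side, and at the stop it leans 0.45 rad towards the +x side.
- tally_hinge (a point): hinge of the lever, in the middle of the counter, 48 mm above the work surface (the blue housing is 100 mm along x, 70 mm along y, 52 mm tall, on a foot 120 by 90 mm, fixed to the counter). Its x axis is the level direction in which the lever is pushed, its y axis is the hinge axis, z is up.
- white_cap: white cap, 40 mm diameter, 36 mm tall, loose bystander; origin at the centre of its underside
- grey_cap: grey cap, 40 mm diameter, 36 mm tall, loose bystander; origin at the centre of its underside
- pump_bottle: green pump bottle, 64 mm diameter, 172 mm tall, loose bystander; origin at the centre of its underside
- dropper_bottle: small amber dropper bottle, 34 mm diameter, 85 mm tall, loose bystander; origin at the centre of its underside
- cream_jar: jar with white lid, 64 mm diameter, 48 mm tall, loose bystander; origin at the centre of its underside
- nest: fixed spring nest; origin at the centre of its underside. Grey base 110 mm square, 18 mm tall; round cup 80 mm diameter, 56 mm tall, around the lower half of the 62 mm bottle. Capping: the cap's rim meets the nubs 11 mm above the ledge; the force climbs to some 9 to 13 N; about 6 mm above the ledge the nubs slip over the cap's lip (click), the force drops, the cap runs home.
Things that resemble listed ones, but are neither listed nor needed, are in the scene too. What is shaped like the part that bears cap_centre but yellow is not meant.

How it is judged (in metres and radians):
On the way, in this order (a step that is already met when the one before it is completed fails the run):
1. the tally lever is pushed to its stop (beyond 0.82 rad) (value of joint tally_lever above 0.82 rad), for 0.05 s.
2. the lever has sprung back to rest (below 0.08 rad) (value of joint tally_lever below 0.08 rad), for 0.2 s.
3. the red cap has clicked home on the neck (z of cap_centre in the frame of neck_seat between 0.014 and 0.02 m and horizontal distance between cap_centre and neck_seat below 0.004 m), for 0.2 s.
At the end, for the whole second after the job is handed in: The red cap is clicked home on the bottle's shoulder (within 2 mm in height, 4 mm sideways, 0.12 rad of upright), the fingers are still on it and press the bottle at least 2 mm down in its spring nest (about 7 N), and the tally lever is back at rest (all of step 3 and angle between cap_centre's own z axis and vertical below 0.12 rad and value of joint refill_bottle above 0.002 m and contact force between the fingers and snap_cap above 3 N and value of joint tally_lever below 0.08 rad); the arm keeps its last pose, push and grip.
It fails at once if the nest is rammed onto its bottom stop (value of joint refill_bottle above 0.0147 m).
It fails at once if another cap, a bottle or the jar is moved by more than 30 mm (distance of any of white_cap, grey_cap, pump_bottle, dropper_bottle, cream_jar from where it was at the start of the episode above 0.03 m).
It also fails if it takes over 72 s, if anything falls off the work surface, if the arm or the gripper's body presses on something with over 40 N, if the wrist force passes 120 N, or if a joint passes its speed limit or range.

## Working session

There is one attempt and no reset: what is moved stays moved. The work goes in short steps, each a Python script; the robot and the scene stay as the last script left them, time stands still between calls to the robot, and variables do not carry over. Pictures are saved under pics/ and viewed, and the job is handed in when it is done.

```bash
ls; mkdir -p pics; python3 - <<'E'
from bench import bot, imaging
import cv2
for n in("side","top"):
    cv2.imwrite(f"pics/{n}0.png",imaging.capture(n)); print(n,imaging.camera_model(n))
print(bot.get_state())
E
```

```text
pics
side {'K': array([[432.53360244,   0.        , 324.55228512],
       [  0.        , 432.53360244, 199.38540207],
       [  0.        ,   0.        ,   1.        ]]), 'position': array([ 61.8787312 , 901.19208409, 954.3713744 ]), 'rotation': array([ 0.82899606,  0.00784492, -2.63056937])}
top {'K': array([[396.38992134,   0.        , 315.30535554],
       [  0.        , 396.38992134, 197.63120304],
       [  0.        ,   0.        ,   1.        ]]), 'position': array([ 450.7084241 ,   64.4697764 , 1030.33179216]), 'rotation': array([ 0.10884065, -0.02776342, -1.54946251])}
{'t': 0.1, 'qpos': array([-1.45420021e+00,  3.26839533e-01, -1.93507209e-01,  1.05200321e+00,
       -1.79793370e-05,  1.43656155e+00]), 'joint_velocities': array([-0.00048433, -0.00173893,  0.00140652, -0.00169155,  0.00221023,
       -0.00045295]), 'effort': array([ 2.27360529e-04, -4.44240439e+01,  2.63037568e+01,  7.89850659e-03,
       -2.03187551e-04, -1.49398028e-05]), 'tcp_pos': array([ 136.43949722, -532.25700773,  230.58774961]), 'orientation': array([-3.14005060e+00, -1.90106915e-04,  2.50830754e-01]), 'contact_force': array([ 0.06749446, -0.15698767,  0.02737136]), 'wrist_torque': array([ 0.02264027, -0.00590634,  0.00163055]), 'opening': 0.9983027646390377}
```

View pics/top0.png

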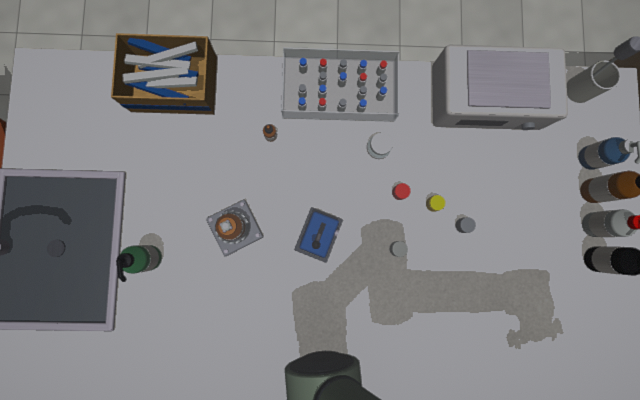

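View pics/side0.png

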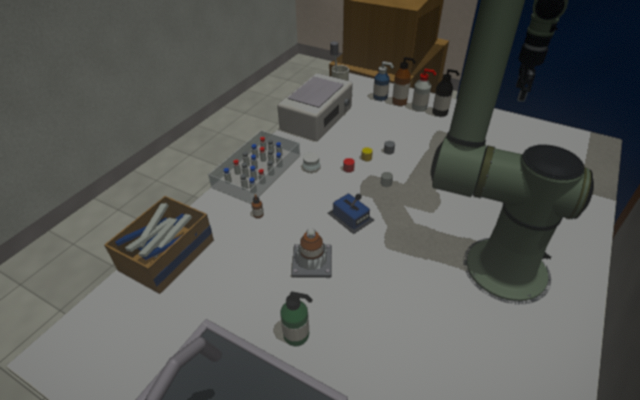

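The top view shows the red cap at about (402,191), the nest at (233,227), the tally counter at (319,236) and the yellow decoy at (436,203). The side view shows the red cap at (349,165). I'll zoom in next.

```bash
cat > h.py <<'E'
import numpy as np, cv2
from scipy.spatial.transform import Rotation as Rot
from bench import bot, imaging, solve_ik
CM={n:imaging.camera_model(n) for n in("side","top")}
def ray(n,u,v):
    c=CM[n];K=c["K"];R=Rot.from_euler("xyz",c["rotation"]).as_matrix()
    d=np.array([(u-K[0,2])/K[0,0],-(v-K[1,2])/K[1,1],-1.]);d=R@d
    return np.array(c["position"]),d/np.linalg.norm(d)
def onz(n,u,v,z):
    p,d=ray(n,u,v);return p+d*(z-p[2])/d[2]
def proj(n,P):
    c=CM[n];K=c["K"];R=Rot.from_euler("xyz",c["rotation"]).as_matrix()
    q=R.T@(np.array(P,float)-c["position"]);return np.array([K[0,0]*q[0]/-q[2]+K[0,2],K[1,1]*-q[1]/-q[2]+K[1,2]])
def tri(a,b):
    (p,d),(q,e)=ray("top",*a),ray("side",*b)
    s=np.linalg.lstsq(np.c_[d,-e],q-p,rcond=None)[0]
    x,y=p+s[0]*d,q+s[1]*e;return (x+y)/2,np.linalg.norm(x-y)
def crop(im,u,v,w,h,k,f):
    cv2.imwrite(f,cv2.resize(im[v:v+h,u:u+w],None,fx=k,fy=k,interpolation=cv2.INTER_CUBIC))
def blobs(im,lo,hi,amin=20):
    hsv=cv2.cvtColor(im,cv2.COLOR_BGR2HSV);m=cv2.inRange(hsv,lo,hi)
    n,_,st,ce=cv2.connectedComponentsWithStats(m);return m,[(ce[i],st[i]) for i in range(1,n) if st[i][4]>=amin]
E
python3 - <<'E'
from h import *
t=cv2.imread("pics/top0.png");s=cv2.imread("pics/side0.png")
a=cv2.resize(t[180:280,200:350],None,fx=5,fy=5,interpolation=cv2.INTER_CUBIC);cv2.imwrite("pics/c1.png",a)
crop(s,280,180,100,100,6,"pics/c2.png")
crop(t,360,170,130,95,6,"pics/c3.png")
for n,im in(("top",t),("side",s)):
    for nm,lo,hi in(("red",(0,150,60),(8,255,255)),("red2",(172,150,60),(180,255,255)),("blue",(105,120,50),(125,255,255)),("yel",(22,130,80),(33,255,255))):
        for c,st in blobs(im,lo,hi)[1]: print(n,nm,c.round(1),st)
E
```

```text
top red [322.7  61.8] [320  59   6   7  33]
top red [383.   63.6] [381  61   6   6  28]
top red [362.8  76.1] [360  73   6   7  31]
top red [321.9 101.1] [320  98   5   7  30]
top red [401.9 190.6] [395 184  15  15 163]
top red [635.6 222.2] [629 215  11  14  97]
top blue [145.9  45.1] [128  38  41  15 306]
top blue [184.1  57.7] [175  55  16   6  53]
top blue [302.5  61. ] [300  58   6   7  38]
top blue [363.  63.] [360  60   7   7  35]
top blue [151.1  68.1] [142  67  22   3  48]
top blue [189.6  73.7] [179  70  19   7  71]
top blue [342.6  75.3] [340  72   6   8  39]
top blue [156.5  90. ] [126  82  62  15 325]
top blue [322.2  87.8] [320  85   6   7  36]
top blue [383.   89.8] [380  87   7   7  37]
top blue [301.6 100.5] [299  97   6   8  38]
top blue [362.7 102.2] [360  99   7   7  36]
top blue [166.2 106.9] [121 104  89   6 295]
top blue [615.2 153.9] [606 143  23  20 180]
top blue [319.  233.8] [300 212  38  45 845]
top yel [436.7 202.4] [429 195  16  16 185]
side red [430.4  70.7] [424  68  13   8  51]
side red [424.1  75.8] [420  73   9   7  53]
side red [348.7 161.8] [344 159  10   7  54]
side blue [351.1 207. ] [335 195  33  24 313]
side blue [129.4 236.2] [116 228  28  16 117]
side blue [159.7 248.9] [149 240  26  17  69]
side yel [367.1 152.7] [362 148  10  12  84]
```

View pics/c1.png

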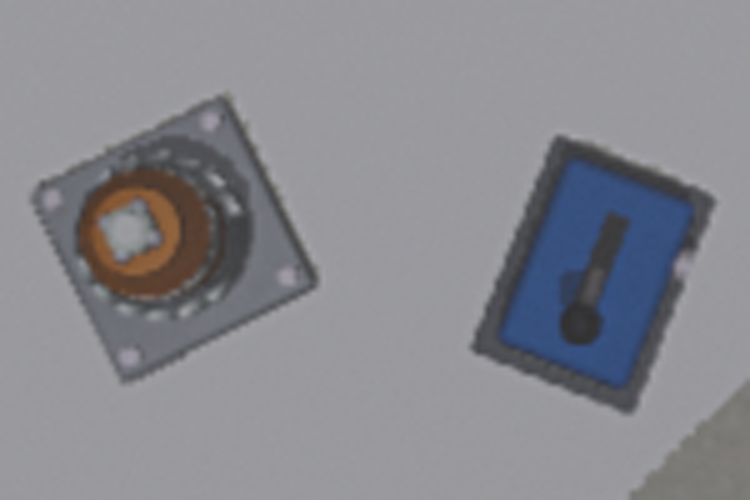

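View pics/c2.png

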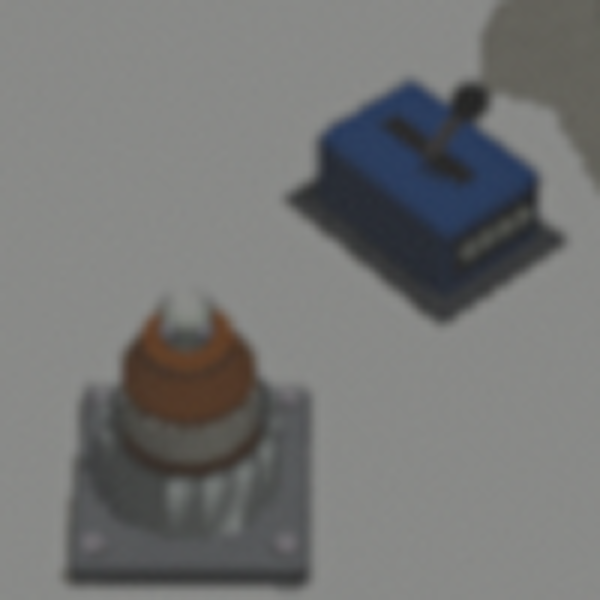

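View pics/c3.png

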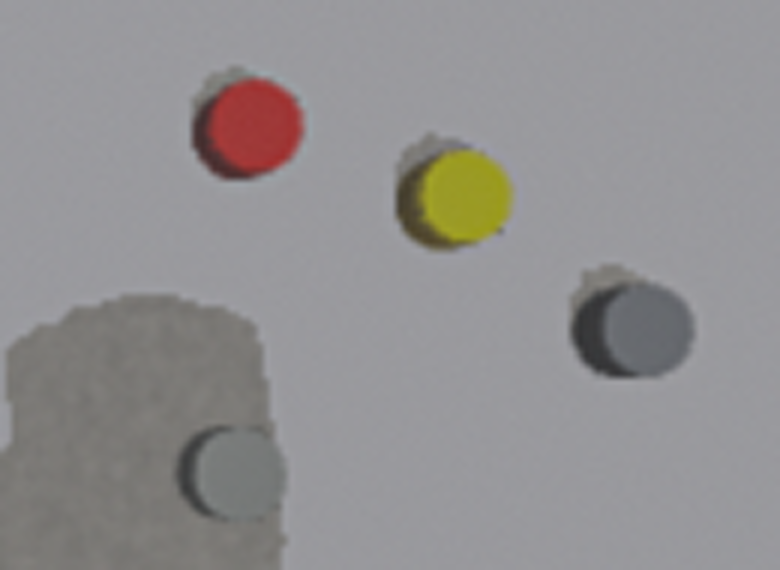

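```bash
python3 - <<'E'
from h import *
t=cv2.imread("pics/top0.png");s=cv2.imread("pics/side0.png")
def C1(x,y): return (x+.5)/5-.5+200,(y+.5)/5-.5+180
def C2(x,y): return (x+.5)/6-.5+280,(y+.5)/6-.5+180
# cap top
hsv=cv2.cvtColor(t,cv2.COLOR_BGR2HSV)
for nm,lo,hi,z in(("red",(0,140,140),(8,255,255),36),("yel",(22,130,130),(33,255,255),36)):
    m,b=blobs(t,lo,hi,60)
    for c,st in b: print(nm,c,st,onz("top",*c,z).round(1))
# side red all
m,b=blobs(s,(0,110,40),(8,255,255),40)
for c,st in b: print("side",c,st, onz("side",*c,25).round(1))
print("cap tri",tri((402.5,190.9),(348.7,161.8)))
f=[onz("top",*C1(*p),18)[:2] for p in((228,95),(318,287),(125,383),(32,192))]
print("nest",np.mean(f,0),[np.linalg.norm(f[i]-f[(i+1)%4]).round(1) for i in range(4)])
print("neck top",onz("top",*C1(130,231),132),"shoulder",onz("top",*C1(138,231),112))
print("neck side top",onz("side",*C2(186,297),132))
print("neck tri",tri(C1(130,231),C2(186,297)))
fh=[onz("top",*C1(*p),8)[:2] for p in((562,137),(713,200),(632,410),(475,347))]
print("foot",np.mean(fh,0),[np.linalg.norm(fh[i]-fh[(i+1)%4]).round(1) for i in range(4)])
d=fh[0]-fh[3]+fh[1]-fh[2];print("yaw",np.arctan2(d[1],d[0]),d)
hh=[onz("top",*C1(*p),52)[:2] for p in((567,155),(695,205),(628,390),(500,340))]
d=hh[0]-hh[3]+hh[1]-hh[2];print("housing",np.mean(hh,0),np.arctan2(d[1],d[0]),[np.linalg.norm(hh[i]-hh[(i+1)%4]).round(1) for i in range(4)])
print("knob",onz("top",*C1(580,325),103.8),tri(C1(580,325),C2(470,102)))
E
```

```text
red [402.13414634 190.50609756] [395 184  15  14 164] [ 583.6 -181.4   36. ]
yel [437.14534884 202.25      ] [430 195  15  15 172] [ 555.7 -270.9   36. ]
side [426.93495935  73.63414634] [420  68  17  13 123] [ 570.3 -961.9   25. ]
side [348.5        163.92592593] [344 158  10  13 108] [ 580.6 -179.9   25. ]
cap tri (array([ 582.71354877, -183.88503597,   30.89860084]), np.float64(1.2463206450022364))
nest [481.27009957 241.24031812] [np.float64(108.5), np.float64(107.4), np.float64(107.9), np.float64(109.9)]
neck top [480.78828363 242.0271299  132.        ] shoulder [481.53983404 242.32374267 112.        ]
neck side top [482.17151089 239.608492   132.        ]
neck tri (array([480.79786998, 241.58061193, 134.49450026]), np.float64(0.20677349310003268))
foot [468.82782255  27.6179874 ] [np.float64(84.6), np.float64(115.3), np.float64(86.4), np.float64(116.6)]
yaw -0.3615349624941321 [216.84876138 -82.00272542]
housing [468.47948873  28.25819258] -0.3285071572442346 [np.float64(67.9), np.float64(96.5), np.float64(67.2), np.float64(96.6)]
knob [442.83796869  37.88103823 103.8       ] (array([442.33993801,  37.65673909, 104.03016663]), np.float64(1.1012438103426083))
```

```bash
cat >> h.py <<'E'
H=np.array([468.6,28.0]);TY=-0.355;ex=np.array([np.cos(TY),np.sin(TY)])
def loc(x,z): return [*(H+ex*x),z]
CAP=np.array([582.9,-182.0]);NECK=np.array([480.9,241.6])
def st(): 
    s=bot.get_state();print(round(s["t"],2),s["tcp_pos"].round(1),s["orientation"].round(3),s["contact_force"].round(1),round(s["opening"],3));return s
E
python3 - <<'E'
from h import *
o=[np.pi,0,TY]
for x,z in((-85,200),(-75,95),(15,95)): print(solve_ik(loc(x,z),o))
for p in(CAP,NECK):
  for y in(0,np.pi/2,-np.pi/2): print(y,solve_ik([*p,150],[np.pi,0,y]),solve_ik([*p,5],[np.pi,0,y]))
bot.move_ptp(loc(-80,200),o);bot.grip(0.0,60);bot.movel(loc(-80,95),max_speed=150);st()
cv2.imwrite("pics/s1.png",imaging.capture("side"));crop(imaging.capture("side"),280,120,140,110,5,"pics/s1.png")
E
```

```text
[-0.0414214   0.06170732 -0.61301866  0.89607035  0.         -2.82801405]
[-0.0492224   0.21868088 -0.74775411  0.60436134  0.         -2.83581505]
[-0.10573835  0.34949267 -0.55260237  0.66870129  0.         -2.892331  ]
0 [-0.4234612   0.49826246 -0.14425362  0.92828024  0.          2.71813145] [-0.4234612   0.66246239 -0.28138264  0.6269513   0.          2.71813145]
1.5707963267948966 [-0.4234612   0.49826246 -0.14425362  0.92828024  0.          1.14733513] [-0.4234612   0.66246239 -0.28138264  0.6269513   0.          1.14733513]
-1.5707963267948966 [-0.4234612   0.49826246 -0.14425362  0.92828024  0.         -1.99425753] [-0.4234612   0.66246239 -0.28138264  0.6269513   0.         -1.99425753]
0 [ 0.32837117  0.37360524 -0.34545944  0.85173164  0.         -2.81322149] [ 0.32837117  0.56363277 -0.48662704  0.52053652  0.         -2.81322149]
1.5707963267948966 [ 0.32837117  0.37360524 -0.34545944  0.85173164  0.          1.8991675 ] [ 0.32837117  0.56363277 -0.48662704  0.52053652  0.          1.8991675 ]
-1.5707963267948966 [ 0.32837117  0.37360524 -0.34545944  0.85173164  0.         -1.24242516] [ 0.32837117  0.56363277 -0.48662704  0.52053652  0.         -1.24242516]
5.27 [394.1  55.8  95.5] [-3.141e+00 -1.000e-03 -3.550e-01] [-0.7  0.7  0.3] 0.001
```

View pics/s1.png

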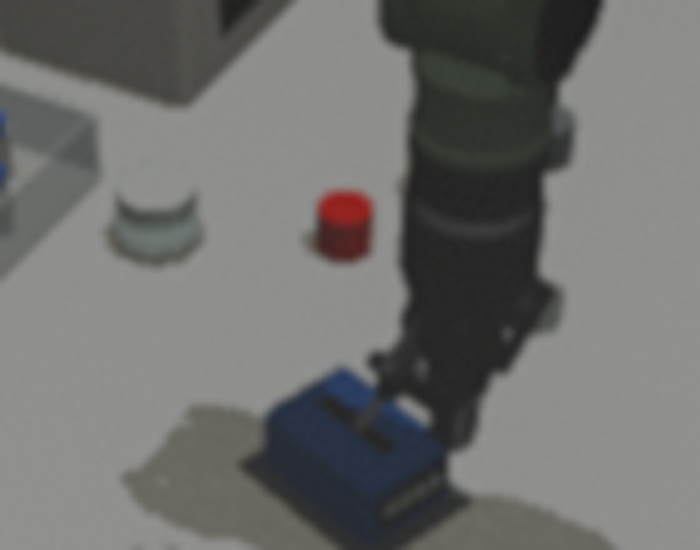

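The closed fingers are at about (460,435) in the crop, just behind the knob, and the lever is still upright and untouched. I'll push now.

```bash
python3 - <<'E'
from h import *
bot.movel(loc(-60,95),max_speed=80);st()
print(bot.movel(loc(18,95),max_speed=50,threshold=7));st()
bot.dwell(0.15);s=st();print("local x",(s["tcp_pos"][:2]-H)@ex)
crop(imaging.capture("side"),280,120,140,110,5,"pics/s2.png")
E
```

```text
5.77 [412.9  48.6  95.1] [-3.141 -0.    -0.355] [-0.4 -0.4 -0.5] -0.001
True
7.0 [473.6  25.8  93.5] [ 3.141  0.007 -0.355] [-1.5  0.9  1.7] -0.001
7.15 [473.   25.9  93.3] [ 3.141  0.008 -0.355] [-1.5  1.2  2.2] 0.001
local x 4.845323556155659
```

View pics/s2.png

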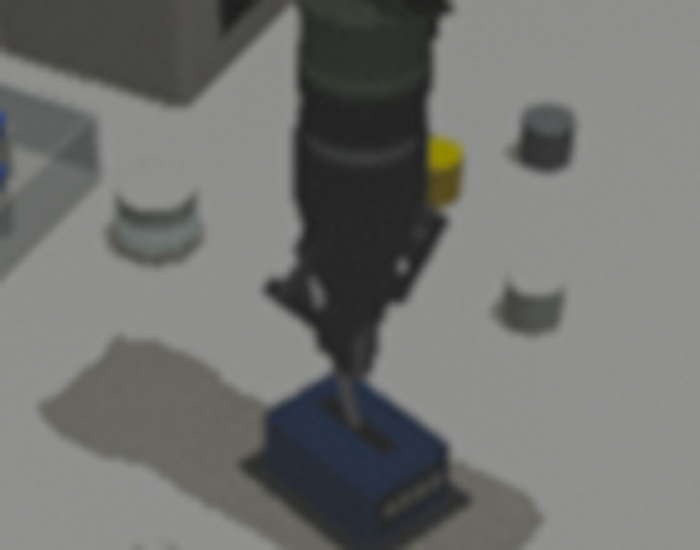

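Contact came at local x of about 5, which is where the stop should be, but only 2 N remains. I'll press a little further to be sure it reached the stop.

```bash
python3 - <<'E'
from h import *
for x in (7,9,11,13,15):
    r=bot.movel(loc(x,95),max_speed=30,threshold=14);s=st();f=s["contact_force"][:2]@ex;print(x,r,"local",(s["tcp_pos"][:2]-H)@ex,f)
    if r or f<-8:break
bot.dwell(0.15);st()
crop(imaging.capture("top"),260,180,120,100,6,"pics/t3.png")
bot.movel(loc(-80,95),max_speed=150);bot.dwell(0.3)
crop(imaging.capture("side"),280,120,140,110,5,"pics/s3.png")
E
```

```text
7.46 [474.5  25.7  94.6] [ 3.141  0.01  -0.355] [-4.3  1.5 -0.5] 0.002
7 False local 6.29082642564922 -4.510370876713697
7.71 [474.7  25.6  94.5] [ 3.141  0.013 -0.355] [-8.4  3.3  3. ] -0.001
9 False local 6.522697705226545 -9.070280455021994
7.86 [474.6  25.6  94.5] [ 3.141  0.013 -0.354] [-7.7  2.7  4. ] 0.001
```

View pics/s3.png

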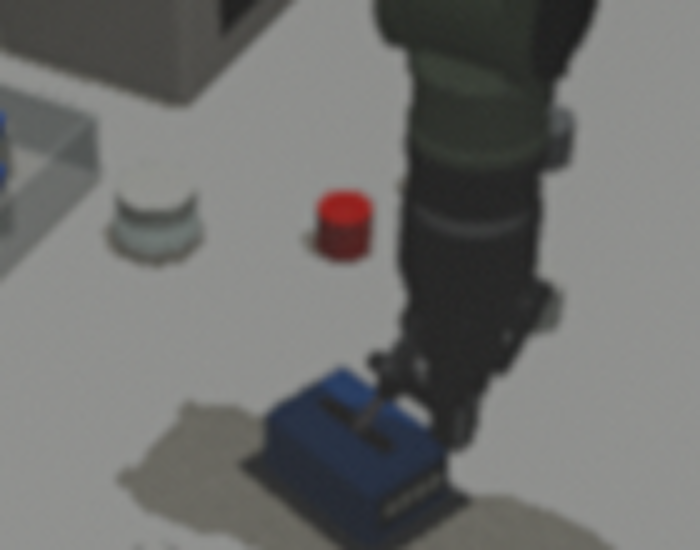

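The lever hit a hard stop: 9 N with no further travel at local x of 6.5. It then sprang back to its original pose. Next is the cap, which I'll grip twice at 90° to centre it.

```bash
python3 - <<'E'
from h import *
bot.movel(loc(-80,200),max_speed=250)
o=[np.pi,0,-np.pi/2]
bot.move_ptp([*CAP,130],o);bot.grip(0.75,20)
bot.movel([*CAP,8],max_speed=120);st()
crop(imaging.capture("side"),280,100,140,110,5,"pics/s4.png")
bot.grip(0.0,20);st()
bot.grip(0.75);bot.movel([*CAP,60],max_speed=150)
bot.move_ptp([*CAP,60],[np.pi,0,-np.pi+1e-3]);bot.movel([*CAP,8],max_speed=120);st()
bot.grip(0.0,80);st()
E
```

```text
12.55 [ 583.5 -182.3    8.8] [-3.140e+00 -1.000e-03 -1.571e+00] [-0.5  0.4  0.7] 0.745
12.93 [ 583.5 -182.2    8.8] [-3.140e+00 -1.000e-03 -1.571e+00] [-0.9 -0.2  5.2] 0.466
15.78 [ 583.  -182.     8.1] [ 3.141 -0.    -3.141] [-0.7  0.3  0.6] 0.749
16.12 [ 584.1 -182.5    9.5] [-3.141e+00  2.000e-03 -3.141e+00] [-0.7  0.6  6.2] 0.447
```

View pics/s4.png

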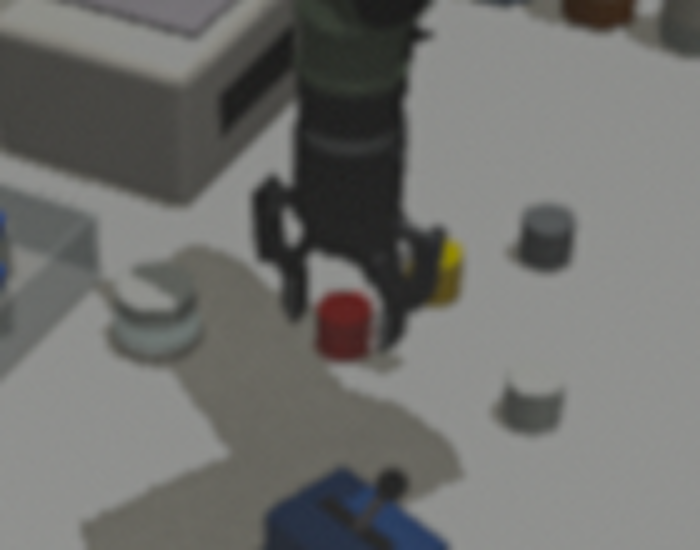

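```bash
python3 - <<'E'
from h import *
bot.movel([*CAP,180],max_speed=200);st()
bot.move_ptp([*NECK,190],[np.pi,0,np.pi-1e-3]);st()
bot.movel([*NECK,160],max_speed=100);bot.dwell(.2);st()
s=imaging.capture("side");t=imaging.capture("top")
crop(s,260,160,120,120,5,"pics/s5.png");crop(t,180,170,120,100,5,"pics/t5.png")
for n,im in(("side",s),("top",t)):
  for c,b in blobs(im,(0,110,40),(8,255,255),30)[1]: print(n,c,b)
print(proj("side",[*NECK,188]),proj("top",[*NECK,188]))
E
```

```text
17.13 [ 582.  -181.6  178.7] [ 3.141e+00 -2.000e-03 -3.141e+00] [ 0.4 -0.1 -0.5] 0.448
18.73 [481.5 240.8 189.9] [-3.141  0.     3.139] [-0.4 -0.3 -0.7] 0.449
19.38 [481.5 241.7 160.7] [3.141e+00 1.000e-03 3.140e+00] [ 0.7  0.6 -0.3] 0.449
side [426.93495935  73.53658537] [420  68  17  13 123]
side [313.39552239 219.40298507] [310 210   8  20 134]
top [322.8   61.85] [320  59   7   7  40]
top [383.07692308  63.74358974] [380  60   7   8  39]
top [362.8974359  76.       ] [360  73   7   7  39]
top [322. 101.] [319  98   7   7  39]
top [634.0942029  221.94202899] [627 215  13  14 138]
[309.95731072 214.45434295] [220.57104303 224.74313952]
```

View pics/s5.png

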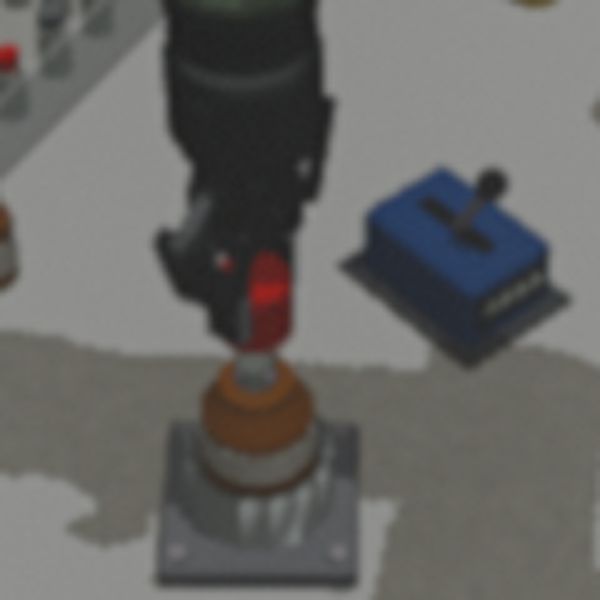

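View pics/t5.png

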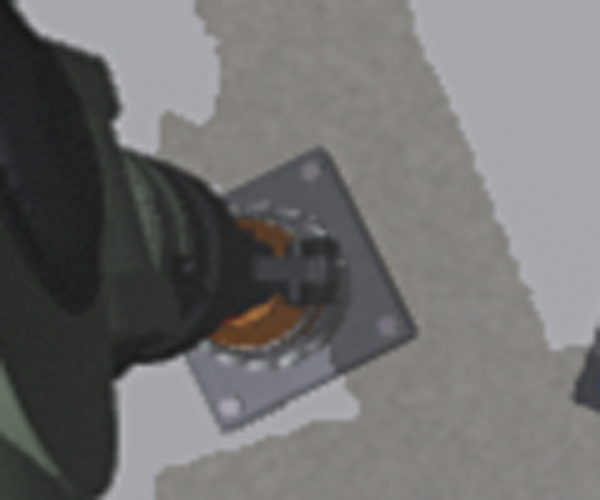

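```bash
python3 - <<'E'
from h import *
r=Rot.from_euler("xyz",CM["side"]["rotation"]).as_matrix()[:,0];print("right",r)
s=imaging.capture("side");m,_=blobs(s,(0,90,30),(10,255,255),30)
for v in range(206,234):
    u=np.where(m[v,300:330])[0]+300
    if len(u):print(v,u.min(),u.max(),end=' | ')
print()
for z in(151,169,187):
    c=np.array([*NECK,z]);print(z,proj("side",c),"right edge",proj("side",c+20*r),"near",proj("side",c+np.array([-.49,.87,0])*-0+20*np.cross([0,0,1],r)),proj("side",c-20*np.cross([0,0,1],r)))
print("neck",proj("side",[*NECK,132]),proj("side",[*NECK,112]),[proj("side",np.array([*NECK,132])+k*11*r)[0] for k in(-1,1)])
E
```

```text
right [-0.87221766 -0.48905501 -0.00784484]
210 312 314 | 211 311 315 | 212 305 316 | 213 304 317 | 214 310 317 | 215 310 317 | 216 310 317 | 217 309 317 | 218 309 317 | 219 310 317 | 220 310 317 | 221 310 317 | 222 311 317 | 223 311 317 | 224 311 317 | 225 311 317 | 226 311 317 | 227 310 316 | 228 310 315 | 229 309 314 | 
151 [310.39584183 224.66851392] right edge [318.13189482 224.66851392] near [310.58007514 219.18105215] [310.20668512 230.30262132]
169 [310.18497826 219.75712547] right edge [318.0060857  219.75712547] near [310.37398445 214.27473597] [309.99086482 225.38765763]
187 [309.96942643 214.73653939] right edge [317.87747939 214.73653939] near [310.16337257 209.2607857 ] [309.77018051 220.36192376]
neck [310.61350098 229.73818318] [310.83734163 234.95183069] [np.float64(306.40695937909794), np.float64(314.8200425781019)]
```

The cap is seen at pixel 309–318, aligned with the neck to about 1 mm and upright. I'll press down in steps.

```bash
python3 - <<'E'
from h import *
bot.movel([*NECK,145],max_speed=60);st()
f0=bot.get_state()["contact_force"][2]
z=145
while z>121:
    z-=1.5
    r=bot.movel([*NECK,z],max_speed=20,threshold=20);s=bot.get_state();f=s["contact_force"]
    print(z,r,round(s["t"],2),s["tcp_pos"].round(1),f.round(1),s["orientation"].round(3)[:2])
    if r or f[2]>17:break
crop(imaging.capture("side"),260,160,120,120,5,"pics/s6.png")
E
```

```text
19.93 [480.3 241.4 144.3] [-3.141e+00 -1.000e-03  3.141e+00] [ 0.7  0.1 -0. ] 0.45
143.5 False 20.18 [481.  241.6 143.5] [-0.1  0.4 -0.4] [3.142 0.   ]
142.0 False 20.43 [480.9 241.6 142. ] [ 0.1 -0.1 -1. ] [-3.142 -0.   ]
140.5 False 20.68 [480.8 241.6 140.4] [-0.  -0.2  0. ] [-3.142 -0.   ]
139.0 False 20.93 [480.8 241.6 138.9] [0.2 0.1 0.1] [-3.142 -0.   ]
137.5 False 21.18 [480.8 241.6 137.4] [ 0.3 -0.1  0.1] [-3.142 -0.   ]
136.0 False 21.43 [480.8 241.6 135.9] [-0.9  0.2 -0.3] [-3.142 -0.   ]
134.5 False 21.68 [480.8 241.6 134.4] [-1.4  0.  -0.8] [-3.142 -0.   ]
133.0 False 21.93 [481.1 241.7 133. ] [-0.6  0.2  0.5] [3.141 0.   ]
131.5 False 22.18 [481.6 242.  132. ] [1.5 1.7 2.2] [3.141e+00 1.000e-03]
130.0 False 22.43 [481.6 242.  130.6] [1.6 2.7 5.5] [3.141e+00 2.000e-03]
128.5 False 22.68 [481.7 242.1 129.3] [0.2 1.9 6.4] [3.141e+00 2.000e-03]
127.0 False 22.93 [481.8 242.1 128.2] [-0.2  1.8  9.2] [3.141e+00 2.000e-03]
125.5 False 23.18 [481.8 242.1 126.9] [-0.8  1.9 10.7] [3.14e+00 2.00e-03]
124.0 False 23.43 [480.6 241.6 123.9] [ 2.1  1.4 -4.4] [ 3.142 -0.   ]
122.5 False 23.68 [480.1 241.1 121.8] [ 0.2 -0.1 -1.3] [-3.14e+00 -2.00e-03]
121.0 False 23.93 [480.4 241.3 121. ] [-2.1 -1.2  3.5] [-3.141e+00 -1.000e-03]
```

View pics/s6.png

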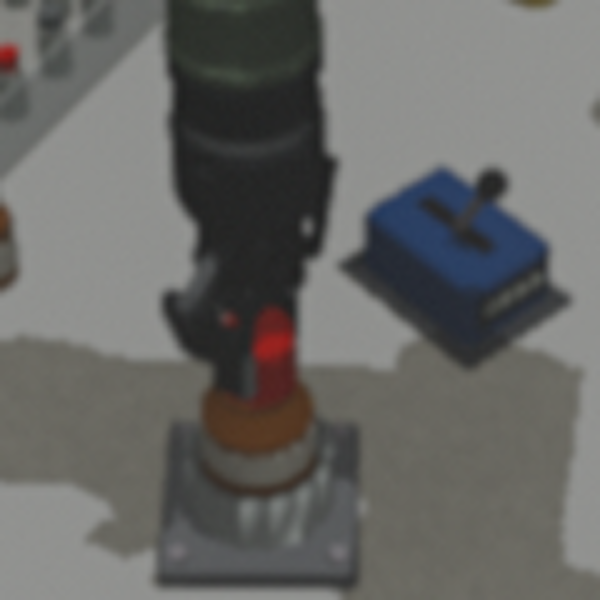

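The cap clicked: force climbed to 10.7 N, then dropped at a TCP height of about 126. It is now seated on the shoulder with about 3.5 N starting to build at TCP 121. I'll keep pressing to about 14 N.

```bash
python3 - <<'E'
from h import *
bot.dwell(0.3);st()
z=121
while z>112:
    z-=1
    r=bot.movel([*NECK,z],max_speed=20,threshold=15);bot.dwell(.1);s=bot.get_state();f=s["contact_force"]
    print(z,r,round(s["t"],2),s["tcp_pos"].round(1),f.round(1),s["orientation"].round(3)[:2],round(s["opening"],3))
    if r or f[2]>12.5:break
bot.dwell(.5);st();bot.dwell(.5);st()
im=imaging.capture("side");crop(im,260,160,120,120,5,"pics/s7.png")
m,_=blobs(im,(0,90,30),(10,255,255),30)
v=np.where(m[200:260,312:318].any(1))[0]+200;print(v.min(),v.max())
for v in range(v.min(),v.max()+1):
    u=np.where(m[v,306:330])[0]+306;print(v,u.min(),u.max(),end="|")
zc=s["tcp_pos"][2]-9.5
print(zc,proj("side",[*NECK,zc]))
E
```

```text
24.28 [480.9 241.6 121.1] [-3.142  0.     3.141] [-1.2  0.   3.2] 0.446
120 False 24.63 [481.1 241.6 120.2] [-2.  -1.5  4.8] [3.142 0.   ] 0.442
119 False 24.98 [481.  241.6 119.3] [-2.3 -1.7  6.8] [3.142 0.   ] 0.447
118 False 25.33 [481.  241.6 118.5] [-3.2 -1.7  7. ] [3.142 0.   ] 0.445
117 False 25.68 [481.1 241.6 117.7] [-2.9 -1.3 10. ] [3.142e+00 1.000e-03] 0.443
116 False 26.03 [481.1 241.6 116.9] [-3.2 -1.9 10.6] [3.141e+00 1.000e-03] 0.444
115 False 26.38 [481.1 241.6 116.1] [-4.3 -1.5 12.4] [3.141e+00 1.000e-03] 0.45
114 False 26.73 [481.1 241.6 115.3] [-4.4 -2.8 13.5] [3.141e+00 1.000e-03] 0.448
27.23 [481.1 241.6 115.3] [3.141e+00 1.000e-03 3.141e+00] [-4.9 -2.1 14.4] 0.446
27.73 [481.1 241.6 115.3] [3.141e+00 1.000e-03 3.141e+00] [-5.1 -2.3 13.5] 0.446
223 243
223 312 316|224 306 317|225 306 317|226 306 317|227 310 318|228 310 318|229 310 318|230 310 318|231 310 317|232 310 317|233 310 318|234 311 318|235 311 318|236 311 318|237 311 319|238 311 318|239 311 319|240 311 318|241 306 317|242 307 315|243 310 313|105.7977994966053 [310.90568719 236.54372067]
```

View pics/s7.png

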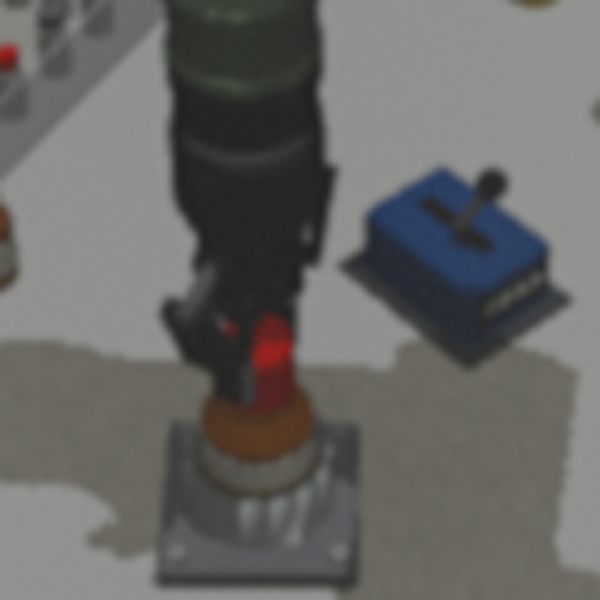

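The checks agree. TCP travel from first nub contact to seated is about 11 mm, as expected for a fully home cap. The force is a steady 13.5–14 N, so the nest is about 5 mm down, and the lever is at rest. Before handing in, I'll check that nothing else moved.

```bash
python3 - <<'E'
from h import *
t=imaging.capture("top");cv2.imwrite("pics/t8.png",t)
st();bot.sign_off()
E
```

```text
27.83 [481.1 241.6 115.3] [3.141e+00 1.000e-03 3.141e+00] [-4.3 -1.3 14.1] 0.444
the job is handed in; nothing more can be done
```

View pics/t8.png

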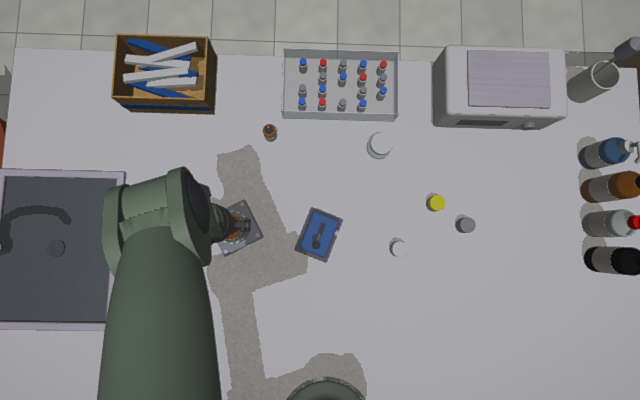

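I handed the job in at 27.8 s, with the arm still holding the red cap pressed down on the amber bottle; no verdict was reported.

- **Tally lever:** I pushed it until it met a hard stop, at 9 N with no further travel. In every picture after I let go, the lever is back at rest.
- **Cap:** I centred the red cap with two grips at right angles, then pressed it on. The force climbed to 10.7 N and dropped at the click. Travel from the first nub contact to seated was about 11 mm, as expected for a cap fully home.
- **Final press:** The force is steady at about 14 N, which puts the bottle about 5 mm down in its nest, well clear of the bottom stop. A sideways force of about 5 N remained, which I take to be about 1 mm of misalignment.
- **Other items:** The last top view shows the white, grey and yellow caps, the dropper bottle and the jar where they started. The green pump bottle was hidden under the arm in that picture, so I did not confirm it. The force readings showed no unexpected contact at any point I sampled them.

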